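# Ready the scan stage: stand the bottle on it and set its lock screw

## Robot

A 7-joint arm with a two-finger parallel gripper is mounted at the origin on a cart in front of the work surface, level with it; the furniture and walls round the work are solid. World frame = base frame: x ahead of the robot, y to its left, z up, the work surface at z = 0. Lengths are in m, angles in rad, forces in N, time in s.
With the tool pointing down it reaches from about 0.4 to 0.875 m from the base axis. Payload 4.4 kg.
Tool frame: the origin (TCP) lies at the very end of the fingers, on their centre line; the grasp point (between the pads) lies 19 mm behind it; z points along the fingers, y is the line along which they close (so a half turn about z gives the same grasp; the last joint's range is limited). The gripper opens to 85 mm and grips with 20 to 120 N. Pads are 22 mm wide; open, the fingers measure 114 mm over their backs; the gripper's body (76 mm by 85 mm) begins 54 mm behind the grasp point. The pads swing forward as they close: fully open they stand 13 mm farther back than shut.
Start: joints at [-0.066, 0.628, 0.038, 1.517, -0.027, 0.996, -0.02], TCP at [0.65, 0, 0.231] pointing down, gripper open.
Joint ranges: [-3.06, 3.06], [-0.37, 2.12], [-1.25, 1.32], [0.18, 2.47], [-1.1, 4.24], [0.23, 1.98], [-2.94, 2.94]. Speed limits (rad/s): [2.57, 2.57, 3.14, 3.14, 3.14, 3.14, 3.14].

## Interface

Orientations are given as [roll, pitch, yaw] about the fixed x, y, z axes, in that order (R = Rz(yaw) Ry(pitch) Rx(roll)).
In Python, from plant import r, snapshot, get_calibration, job_done, models gives the robot as it stands.
- The arm moves only by the shell command python3 -m handwheel 'ROWS' [OPENING] [FORCE]. ROWS is JSON, a list of rows, each an object of numbers: "tx", "ty", "tz": the shift along the tool's x, y, z in cm; "ax", "ay", "az": the turn, a rotation vector about the tool's x, y, z in degrees. A call has 1 to 8 rows; each row shifts and turns the commanded pose from where the row before left it, along the tool's axes as they then stand; what a row does not reach is not made up. A row lasts 1/8 s, in which the tool goes at most 62.5 mm and 10.7 degrees, less where a joint would pass 70% of its speed; a pose out of reach is approached as far as the arm can. A call with a gripper value outside its range is refused whole. OPENING is the gripper's target within -1 to 1 (shut at 1, half-way at 0, fully open at -1), set as the call begins (- or left out, the last holds). The fingers move at their own pace and stop on an object; FORCE is the grip in N (left out, the last holds). Time passes only in rows, so rows that do not move let the fingers close. It gives the time, the measured TCP pose, the force, the opening and the grip force at its end, in the units of the state.
- r.read_state(): the state, without advancing time (a new reading comes with each control period).
- snapshot(name): name is "scene" or "side" or "wrist"; returns the picture (480x640x3 uint8, blue, green, red); there is no depth.
- get_calibration(name): a dict with "intrinsics" (3x3 intrinsics, pixels), "D" ([k1, k2, p1, p2, k3] as OpenCV has them; the pictures are not rectified), "origin" and "attitude" of the camera in the world. Camera axes: x right, y down, z forward; pixel columns grow to the right and rows downward; lengths in m; the calibration is good to about 2 mm. A picture is of the moment at which its call begins: read the wrist's pose just before it. get_calibration takes no time and is no camera call; for the wrist camera it gives the pose at the moment of the call.
- job_done(): hands the job in; it is judged then, once.
Trained networks look in the newest picture that a camera, given by its name, has taken for a name from the list of things; names that differ only in an ending like _2 or _b are one class to them, and where a whole thing is asked for, a point or a joint stands for the part that bears it (a point fixed in the world has none). Each returns a list of dicts, best first, with "conf" (0 to 1); they miss things now and then, are a little off and sometimes report something else, mostly with a low value. They report only what shows in the picture. A call takes as long as a camera call.
- models.outline_of(label, camera): "region" (480x640 bool, what is visible of it) and "bbox" ([left, top, width, height] in pixels, round what is visible of it).
The state is a dict: "t": time; "qpos": joint angles; "joint_vel": joint speeds; "tau": joint torques, N m; "tcp_pos": TCP position; "tcp_rot": TCP orientation; "contact_force": force on the tool from outside, world axes, zero at the start; "wrist_torque": the same for the moment, N m; "gripper_width": finger opening in m; "gripper_force": force on a finger pad.
Only numpy, scipy, OpenCV 4.12 (cv2) and the standard library are available. Lean on these libraries where they do the work, as an engineer would, in place of code of your own. Each camera call takes 0.05 s, during which the arm holds its last target. There are 200 camera calls.

## Task

Stand the small squeeze bottle from the turntable upright in the middle of the scan stage's round plate and let go of it. Then turn the stage's thumbscrew clockwise until it seats, back it off a quarter turn, and finish there still gripping the thumbscrew, so that it stays put. Do not drop or tip the bottle, and leave the other things on the turntable where they are.

Things in the scene. Friction and masses are not known exactly. Their poses are not given: they have to be found in the camera images.
- bottle: the small white squeeze bottle with a thin nozzle, loose, about 0.16 kg, standing upright on the turntable (z = 0) at the start; origin at the centre of its underside, z up along it
- bottle_mid (a point): centre of the bottle, half-way up (63.5 mm above its underside), z up along it. 127 mm high: round body 44 mm in diameter up to 91 mm, cap 26 mm in diameter up to 108 mm, thin 10 mm nozzle up to 127 mm. Best grasped from above round the body with the pads 75 to 80 mm above its underside, so that the nozzle has about 50 mm of room between the fingers
- stage: the scan stage, fixed; place and yaw vary: an aluminium base plate 100 x 270 x 12 mm (x, y, z) lying on the turntable; origin at the centre of its underside. At y = -80 mm a round steel plate, 80 mm in diameter, top 25 mm up; at y = +80 mm a dark upright boss, 25 mm in diameter (44 mm at its foot), top 54 mm up, carrying the thumbscrew; y runs along it towards the thumbscrew, z up
- plate_top (a point): centre of the top face of the stage's round plate, 25 mm above the turntable; same axes as the stage. The bottle's underside goes here
- screw_head (a point): centre of the thumbscrew's head, on its upright axis: a round grey knurled head 36 mm in diameter, 20 mm high, with a small white index rib on top; 69 mm above the turntable when seated, rising 1 mm per radian of unscrewing. Can be gripped across the head from above at any yaw; the boss below is thinner, so fingertips may reach 25 mm below this point
- thumbscrew (a joint): angle of the thumbscrew in rad: 0 is seated (a hard stop, felt as a moment about the vertical), growing as it is unscrewed, that is anticlockwise seen from above; runs to 3.6. Starts between 2.1 and 2.8. It turns against friction of about 0.06 N m and stays where it is left
- gear: bystander: steel spur gear, 50 mm across, lying flat; origin under its centre
- bracket: bystander: bent sheet-metal angle bracket, 40x50x50 mm; origin under its centre
- flange: bystander: turned aluminium flange, 60 mm across, 25 mm high; origin under its centre
- dish: bystander: round white lidded sample dish, 100 mm across, 30 mm high; origin under its centre
- blower: bystander: rubber dust blower standing on its 50 mm bulb, 105 mm high; origin under its centre
- blade: bystander: printed grey fan-blade sample standing upright, 28x42x70 mm; origin under its centre
- lens_cap: bystander: round black lens cap, 39 mm across, 9 mm high; origin under its centre

How it is judged:
On the way, in this order (a step that is already met when the one before it is completed fails the run):
1. the bottle stands upright in the middle of the round plate, released (horizontal distance between bottle_mid and plate_top below 0.015 m and angle between bottle_mid's own z axis and vertical below 0.1 rad and z of bottle_mid in the frame of plate_top between 0.058 and 0.069 m and contact force between the fingers and bottle below 0.1 N and linear speed of bottle below 0.03 m/s), for 0.2 s.
2. the thumbscrew is turned clockwise until it seats, the bottle still standing on the plate (all of step 1 and value of joint thumbscrew below 0.06 rad), for 0.1 s.
At the end, for the whole second after the job is handed in: the bottle stands upright (within 0.1 rad) on the round plate, at rest, within 15 mm of its middle and not held; the thumbscrew, after seating (within 0.06 rad of its stop), is a quarter turn back from its seat (1.27 to 1.87 rad), still, and the fingers still grip it with more than 2 N (all of step 1 and value of joint thumbscrew between 1.27 and 1.87 rad and velocity of joint thumbscrew between -0.1 and 0.1 rad/s and contact force between the fingers and thumbscrew above 2 N); the arm keeps its last pose, push and grip.
It fails at once if the bottle is tipped (angle between bottle_mid's own z axis and vertical above 0.6 rad).
It fails at once if the bottle is dropped: out of the fingers more than 12 mm above the plate (z of bottle_mid in the frame of plate_top above 0.0755 m and contact force between the fingers and bottle below 0.05 N).
It fails at once if a bystander is moved by more than 30 mm (distance of any of gear, bracket, flange, dish, blower, blade, lens_cap from where it was at the start of the episode above 0.03 m).
It also fails if it takes over 72 s, if anything falls off the work surface, if the arm or the gripper's body presses on something with over 40 N, if the wrist force passes 120 N, or if a joint passes its speed limit or range.

## Working session

There is one attempt and no reset: what is moved stays moved. The work goes in short steps, Python scripts to look and compute and a shell command to move; the robot and the scene stay as the last step left them, time stands still between calls to the robot, and variables do not carry over. Pictures are saved under pics/ and viewed, at most 10 in all, crops included, and the job is handed in when it is done.

```bash
ls; mkdir -p pics
cat > h.py <<'E'
import numpy as np,cv2
from plant import r,snapshot,get_calibration,job_done,models
def ray(cam,px,c=None):
    c=c or get_calibration(cam)
    K=np.array(c["intrinsics"],float);D=np.array(c["D"],float)
    u=cv2.undistortPoints(np.array(px,float).reshape(-1,1,2),K,D).reshape(-1,2)
    return u,c
E
python3 - <<'E'
from h import *
print(r.read_state())
for n in("scene","side","wrist"):
    im=snapshot(n);cv2.imwrite(f"pics/{n}0.png",im);c=get_calibration(n);print(n,c)
    for l in("bottle","stage","thumbscrew","plate_top","blower","dish","flange","gear","bracket","blade","lens_cap"):
        try:
            for d in models.outline_of(l,n)[:2]: print(n,l,round(d["conf"],2),d["bbox"])
        except Exception as e: print(l,e)
a=cv2.imread("pics/scene0.png");b=cv2.imread("pics/side0.png")
E
```

```text
pics
{'t': 0.0, 'qpos': array([-0.06578362,  0.62935495,  0.03846802,  1.51837638, -0.02702118,
        0.99628775, -0.02000418]), 'joint_vel': array([-6.52261681e-04, -4.93622870e-05,  2.20777303e-03,  5.31159234e-04,
       -5.94199546e-04, -7.21853918e-04, -9.88884123e-04]), 'tau': array([-1.11932164e-03, -5.63405585e+01,  1.22606792e+00, -1.93450052e+01,
        1.09587883e-02,  1.05136272e-02, -8.84369996e-06]), 'tcp_pos': array([6.49372941e-01, 8.99375495e-06, 2.30381160e-01]), 'tcp_rot': array([-3.13968507e+00,  2.33794922e-05,  1.57074298e+00]), 'contact_force': array([ 0.25044259, -0.82470564,  0.54789739]), 'wrist_torque': array([-0.02288272,  0.04700239, -0.03892966]), 'gripper_force': 0.0, 'gripper_width': 0.08537935706159647}
scene {'intrinsics': array([[447.74090215,   0.        , 318.39939467],
       [  0.        , 447.74090215, 239.16737736],
       [  0.        ,   0.        ,   1.        ]]), 'D': array([-0.05451641,  0.        ,  0.        ,  0.        ,  0.        ]), 'origin': array([ 0.12035632, -0.31457449,  0.7208761 ]), 'attitude': array([-2.41941061,  0.010
[... 1721 characters left out ...]
  0.        , 334.63750647, 240.73302616],
       [  0.        ,   0.        ,   1.        ]]), 'D': array([-0.02001764,  0.        ,  0.        ,  0.        ,  0.        ]), 'origin': array([0.65061314, 0.07429369, 0.37481155]), 'attitude': array([ 2.84658393e+00,  4.49093402e-04, -1.23548273e-04])}
wrist bottle 0.86 [206.1, 345.4, 28.4, 47.5]
wrist stage 0.62 [159.6, 1.8, 164.3, 191.0]
wrist plate_top 0.57 [158.8, 1.7, 165.6, 194.7]
wrist dish 0.67 [408.5, 62.3, 108.6, 109.4]
wrist flange 0.83 [414.8, 0.0, 62.4, 37.0]
wrist flange 0.25 [158.6, 1.9, 167.0, 189.6]
wrist gear 0.8 [31.0, 32.8, 59.0, 60.2]
wrist blade 0.62 [428.1, 232.8, 48.7, 49.1]
wrist lens_cap 0.58 [77.3, 198.7, 33.2, 33.0]
```

```bash
cat >> h.py <<'E'
from scipy.spatial.transform import Rotation as Ro
def toz(px,z,cam=None,c=None):
    u,c=ray(cam,px,c); R=Ro.from_euler("xyz",c["attitude"]).as_matrix()
    d=np.c_[u,np.ones(len(u))]@R.T; o=np.array(c["origin"]); return o+d*((z-o[2])/d[:,2])[:,None]
def tri(obs):
    A=np.zeros((3,3));b=np.zeros(3)
    for px,c in obs:
        u,_=ray(None,px,c);d=Ro.from_euler("xyz",c["attitude"]).as_matrix()@np.r_[u[0],1];d/=np.linalg.norm(d)
        P=np.eye(3)-np.outer(d,d);A+=P;b+=P@c["origin"]
    return np.linalg.solve(A,b)
E
python3 - <<'E'
from h import *
cs={n:get_calibration(n) for n in("scene","side","wrist")}
B=lambda b:[b[0]+b[2]/2,b[1]+b[3]/2]
bb={"bottle":{"scene":[381.8,301,30.5,50.2],"side":[283.1,314.9,26.8,57.3]},
"screw":{"scene":[233.2,179.7,19.9,20.9],"side":[328.3,180.8,14.1,12]},
"blower":{"scene":[401.8,205.8,26.9,42.1],"side":[419,278,28.8,48.6]},
"blade":{"scene":[390.2,188.8,15,34.7],"side":[440.5,264.8,18.4,34.3],"wrist":[428.1,232.8,48.7,49.1]},
"dish":{"scene":[321.1,170.8,43,33.4],"side":[401.9,223,49,37.5],"wrist":[408.5,62.3,108.6,109.4]},
"gear":{"scene":[190,285.1,28.6,25],"side":[219.5,226.4,25.9,21.6],"wrist":[31,32.8,59,60.2]},
"lens":{"scene":[261.8,328.7,18.4,23.7],"wrist":[77.3,198.7,33.2,33]},
"flange":{"scene":[289.2,168.5,24.5,20.8],"side":[391.6,206.4,25.2,18.7]}}
for k,v in bb.items(): print(k,tri([(B(b),cs[n]) for n,b in v.items()]).round(3))
a=cv2.imread("pics/scene0.png")[140:380,110:450];b=cv2.imread("pics/side0.png")[160:400,190:480]
z=np.hstack([a,b]);z=cv2.resize(z,None,fx=1.26,fy=1.26);cv2.imwrite("pics/a.png",z);print(z.shape)
E
```

```text
bottle [ 0.506 -0.197  0.059]
screw [0.613 0.24  0.065]
blower [ 0.75  -0.109  0.04 ]
blade [ 0.794 -0.048  0.03 ]
dish [0.793 0.097 0.012]
gear [0.384 0.149 0.005]
lens [ 0.387 -0.011  0.001]
flange [0.767 0.199 0.007]
(302, 794, 3)
```

View pics/a.png

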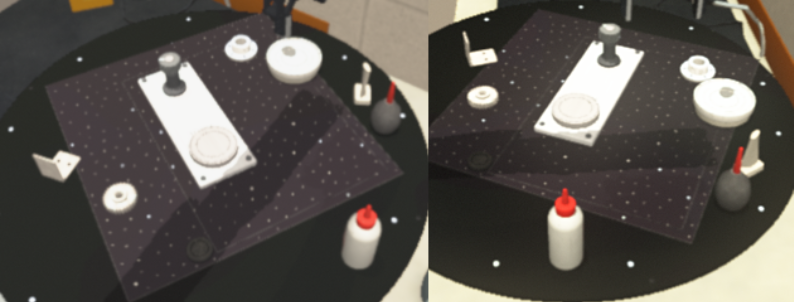

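View pics/wrist0.png

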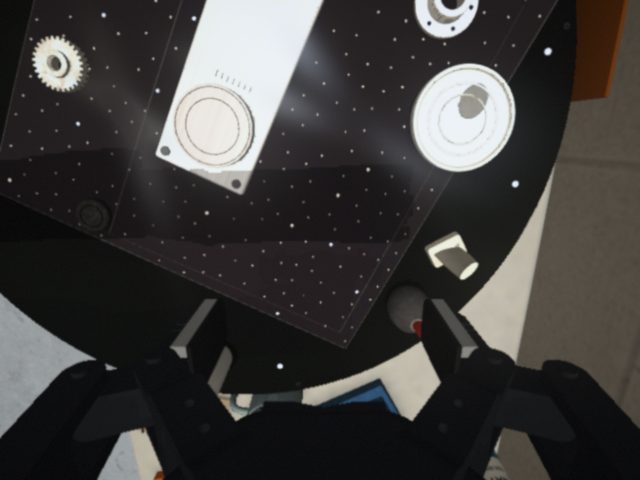

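```bash
cat >> h.py <<'E'
from scipy.optimize import least_squares
t_=np.linspace(0,2*np.pi,72)
def body(prof):
    return np.concatenate([np.c_[rr*np.cos(t_),rr*np.sin(t_),0*t_+z] for rr,z in prof])
BOT=body([(.022,0),(.022,.091),(.013,.091),(.013,.108),(.005,.108),(.005,.127)])
HEAD=body([(.018,-.01),(.018,.01)])
DISC=body([(.04,0)])
def proj(P,c):
    R=Ro.from_euler("xyz",c["attitude"]).as_matrix()
    return cv2.projectPoints((P-np.array(c["origin"]))@R,np.zeros(3),np.zeros(3),np.array(c["intrinsics"]),np.array(c["D"]))[0].reshape(-1,2)
def pb(P,c):
    p=proj(P,c);return np.r_[p.min(0),p.max(0)]
def fit(M,z,obs,x0):
    f=lambda x:np.concatenate([pb(M+[x[0],x[1],z],c)-np.r_[b[:2],np.add(b[:2],b[2:])] for b,c in obs])
    s=least_squares(f,x0,loss="soft_l1");return s.x.round(4),f(s.x).round(1)
E
python3 - <<'E'
from h import *
c={n:get_calibration(n) for n in("scene","side","wrist")}
print("bottle",fit(BOT,0,[([381.8,301,30.5,50.2],c["scene"]),([283.1,314.9,26.8,57.3],c["side"])],[.5,-.2]))
print("screw",fit(HEAD,.0715,[([233.2,179.7,19.9,20.9],c["scene"]),([328.3,180.8,14.1,12],c["side"])],[.61,.24]))
print("plate",toz([[215,125]],.025,c=c["wrist"]),toz([[279.8,256.7]],.025,c=c["scene"]),toz([[307.1,247.3]],.025,c=c["side"]))
E
```

```text
bottle (array([ 0.5074, -0.1942]), array([-2.1,  0.7, -0.2,  3.6,  0.7, -6.8,  2.3,  3.1]))
screw (array([0.6102, 0.2345]), array([ 1.5,  0.6, -0.5, -2.1, -2. , -3.3,  0.3,  1.1]))
plate [[0.54266382 0.08808799 0.025     ]] [[0.53546189 0.08059391 0.025     ]] [[0.53906937 0.0797702  0.025     ]]
```

```bash
python3 -m handwheel '[{"tx":-3,"ty":-3.5},{"tx":-4,"ty":-4},{"tx":-4,"ty":-4},{"tx":-2,"ty":-2.7},{},{}]' -1
python3 - <<'E'
from h import *
c=get_calibration("wrist");im=snapshot("wrist");cv2.imwrite("pics/w1.png",im)
for l in("bottle","bottle_mid"):
  for d in models.outline_of(l,"wrist")[:1]: print(l,d["conf"],d["bbox"],fit(BOT,0,[(d["bbox"],c)],[.507,-.194]))
E
```

```text
bottle 0.57 [209.9, 349.6, 20.1, 44.7] (array([ 0.5569, -0.1433]), array([ -1.3, -46. ,  36.9,   1.7]))
bottle_mid 0.84 [208.8, 346.9, 25.8, 47.0] (array([ 0.5558, -0.1428]), array([ -1.3, -43.7,  31.5,   1.6]))invalid input
```

View pics/w1.png

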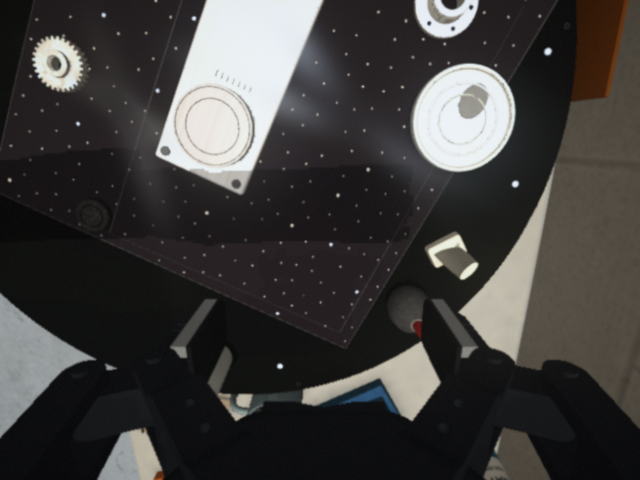

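The arm did not move because the call was refused, so the picture is unchanged. I'll retry with no empty rows.

```bash
python3 -m handwheel '[{"tx":-3,"ty":-3.5},{"tx":-4,"ty":-4},{"tx":-4,"ty":-4},{"tx":-2,"ty":-2.7},{"tx":0},{"tx":0}]'
python3 - <<'E'
from h import *
c=get_calibration("wrist");im=snapshot("wrist");cv2.imwrite("pics/w2.png",im);print(r.read_state()["tcp_pos"])
for l in("bottle","bottle_mid"):
  for d in models.outline_of(l,"wrist")[:1]: print(l,d["conf"],d["bbox"],fit(BOT,0,[(d["bbox"],c)],[.507,-.194]))
E
```

```text
[6.50035735e-01 1.09742928e-05 2.31342366e-01]
bottle 0.6 [208.4, 349.4, 20.3, 44.0] (array([ 0.5555, -0.1423]), array([ -1.3, -46.6,  37.1,   1.6]))
bottle_mid 0.76 [208.9, 346.5, 26.9, 46.8] (array([ 0.556 , -0.1422]), array([ -1.3, -43.7,  30.4,   1.6]))invalid input
```

View pics/w2.png

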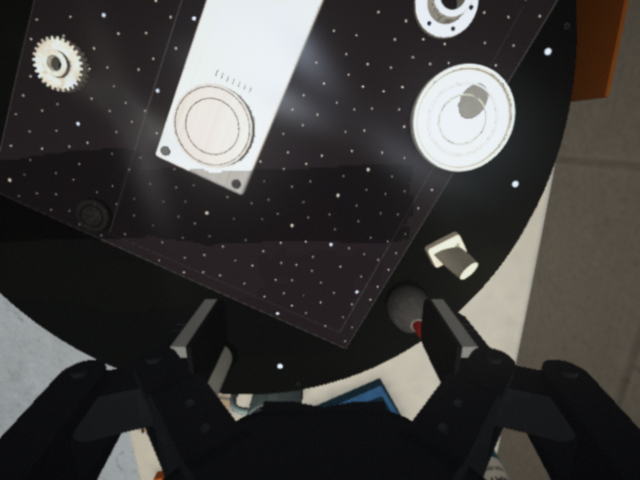

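Refused again, and the picture is unchanged. Next I'll give all six keys in every row.

```bash
python3 -m handwheel '[{"tx":-3,"ty":-3.5,"tz":0,"ax":0,"ay":0,"az":0},{"tx":-4,"ty":-4,"tz":0,"ax":0,"ay":0,"az":0},{"tx":-4,"ty":-4,"tz":0,"ax":0,"ay":0,"az":0},{"tx":-2,"ty":-2.7,"tz":0,"ax":0,"ay":0,"az":0},{"tx":0,"ty":0,"tz":0,"ax":0,"ay":0,"az":0}]'
```

```text
t: 2.72
tcp_pos: [0.5058, -0.1324, 0.2317]
tcp_rot: [-3.141, 0.001, 1.566]
contact_force: [0.7, 0.4, 0.1]
gripper_width: 0.0855
gripper_force: 0.0
```

Run:
```python
from h import *
c=get_calibration("wrist");im=snapshot("wrist");cv2.imwrite("pics/w3.png",im);print(r.read_state()["tcp_pos"])
for l in("bottle","bottle_mid"):
  for d in models.outline_of(l,"wrist")[:1]: print(l,d["conf"],d["bbox"],fit(BOT,0,[(d["bbox"],c)],[.507,-.194]))
```

```text
[ 0.50767032 -0.13077311  0.23174237]
bottle 0.71 [302.8, 246.8, 49.0, 65.7] (array([ 0.5093, -0.192 ]), array([ 0.8, -8.1, -0.8,  1.1]))
bottle_mid 0.82 [304.5, 246.3, 46.2, 66.5] (array([ 0.5096, -0.1924]), array([-0.6, -7.2,  0.6,  1.2]))
```

View pics/w3.png

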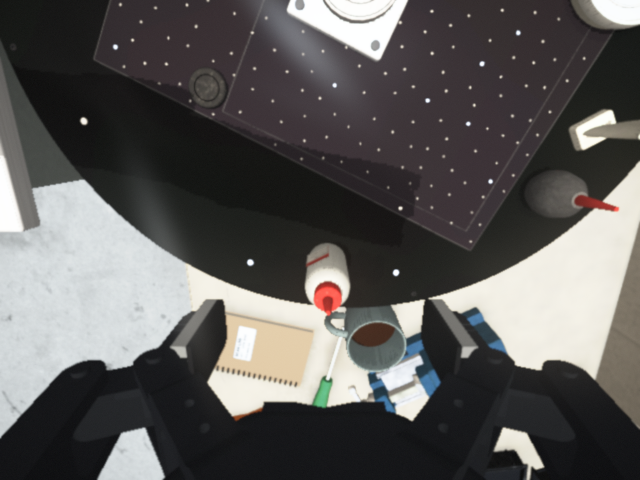

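The bottle is at columns 306–349 and rows 242–314, with the nozzle tip at (330,313). That agrees with (0.508, -0.193), so I'll move over it and go down.

```bash
python3 -m handwheel '[{"tx":-3,"ty":0,"tz":0,"ax":0,"ay":0,"az":0},{"tx":-3.2,"ty":0,"tz":0,"ax":0,"ay":0,"az":0},{"tx":0,"ty":0,"tz":3.3,"ax":0,"ay":0,"az":0},{"tx":0,"ty":0,"tz":4,"ax":0,"ay":0,"az":0},{"tx":0,"ty":0,"tz":4,"ax":0,"ay":0,"az":0},{"tx":0,"ty":0,"tz":4,"ax":0,"ay":0,"az":0},{"tx":0,"ty":0,"tz":2,"ax":0,"ay":0,"az":0},{"tx":0,"ty":0,"tz":0,"ax":0,"ay":0,"az":0}]'
python3 - <<'E'
from h import *
print(r.read_state()["tcp_pos"]);cv2.imwrite("pics/w4.png",snapshot("wrist"))
E
```

```text
t: 3.88
tcp_pos: [0.508, -0.1904, 0.0565]
tcp_rot: [-3.139, -0.002, 1.573]
contact_force: [1.1, 0.4, 0.5]
gripper_width: 0.085
gripper_force: 0.0
[ 0.50803917 -0.19043848  0.05654607]
```

View pics/w4.png

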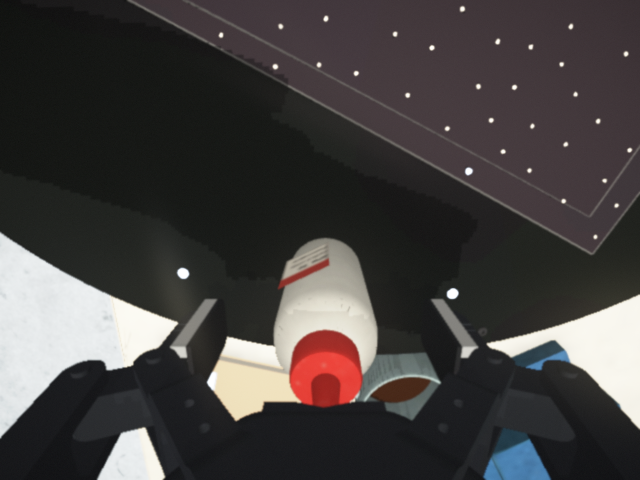

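The bottle is centred between the pads, with the cap at about (326,355). I'll grip it.

```bash
python3 - <<'E'
from h import *
c=get_calibration("wrist")
print(toz([[325.5,355]],.108,c=c),proj(np.array([[.508,-.1904,.108],[.508,-.1934,.108]]),c), pb(BOT+[.508,-.1904,0],c),pb(BOT+[.508,-.1954,0],c))
E
python3 -m handwheel '[{"tx":0,"ty":0,"tz":0,"ax":0,"ay":0,"az":0},{"tx":0,"ty":0,"tz":0,"ax":0,"ay":0,"az":0},{"tx":0,"ty":0,"tz":0,"ax":0,"ay":0,"az":0},{"tx":0,"ty":0,"tz":0,"ax":0,"ay":0,"az":0},{"tx":0,"ty":0,"tz":0,"ax":0,"ay":0,"az":0},{"tx":0,"ty":0,"tz":0,"ax":0,"ay":0,"az":0}]' 1 35
```

```text
[[ 0.50992862 -0.18398751  0.108     ]] [[319.62115595 371.48835813]
 [319.63946593 379.00609555]] [262.2329547  226.21353348 378.07653977 430.69408476] [262.93216221 233.97255176 377.41566174 444.28478026]
t: 4.68
tcp_pos: [0.5087, -0.1921, 0.0596]
tcp_rot: [3.14, 0.0, 1.571]
contact_force: [-0.6, -0.1, 5.5]
gripper_width: 0.0417
gripper_force: 35.0
```

```bash
python3 -m handwheel '[{"tx":0,"ty":0,"tz":-1,"ax":0,"ay":0,"az":0},{"tx":0,"ty":0,"tz":-3,"ax":0,"ay":0,"az":0},{"tx":1,"ty":0.4,"tz":-4,"ax":0,"ay":0,"az":0},{"tx":3,"ty":0.7,"tz":-4,"ax":0,"ay":0,"az":0},{"tx":4,"ty":0.7,"tz":-2,"ax":0,"ay":0,"az":0},{"tx":4,"ty":0.7,"tz":0,"ax":0,"ay":0,"az":0},{"tx":4,"ty":0.7,"tz":0,"ax":0,"ay":0,"az":0},{"tx":0,"ty":0,"tz":0,"ax":0,"ay":0,"az":0}]'
python3 - <<'E'
from h import *
s=r.read_state();c=get_calibration("wrist");im=snapshot("wrist");cv2.imwrite("pics/w5.png",im);print(s["tcp_pos"],s["gripper_width"])
cv2.imwrite("pics/sc5.png",snapshot("scene"));cv2.imwrite("pics/sd5.png",snapshot("side"))
for l in("stage","plate_top","bottle","thumbscrew"):
  for cam in("wrist","scene","side"):
    for d in models.outline_of(l,cam)[:1]: print(l,cam,round(d["conf"],2),d["bbox"])
E
```

```text
t: 5.68
tcp_pos: [0.5403, -0.0272, 0.1988]
tcp_rot: [3.141, -0.003, 1.578]
contact_force: [0.1, -0.3, -2.2]
gripper_width: 0.0419
gripper_force: 36.2
[ 0.54026874 -0.0272081   0.19881049] 0.0419140653304774
stage wrist 0.9 [255.0, 3.1, 176.0, 164.6]
stage scene 0.83 [222.9, 182.8, 88.8, 106.1]
stage side 0.7 [275.7, 187.9, 85.2, 86.2]
plate_top wrist 0.86 [253.2, 0.0, 178.8, 173.2]
plate_top scene 0.62 [222.0, 183.2, 91.3, 102.7]
plate_top side 0.69 [276.3, 186.5, 82.6, 87.0]
bottle wrist 0.81 [273.9, 236.9, 102.8, 170.8]
bottle scene 0.82 [316.5, 194.0, 26.8, 54.1]
bottle side 0.59 [273.9, 188.5, 88.8, 84.5]
thumbscrew wrist 0.65 [115.4, 0.0, 65.4, 54.2]
thumbscrew scene 0.75 [233.3, 181.0, 20.7, 21.0]
thumbscrew side 0.53 [332.1, 187.8, 6.0, 5.1]
```

View pics/w5.png

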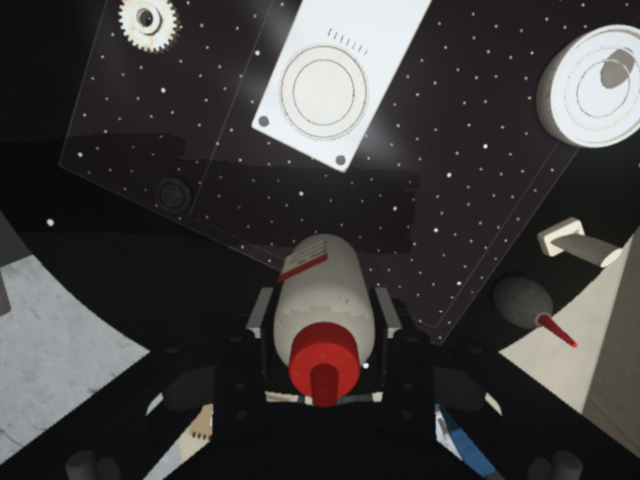

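The plate's inner ring is centred at about (324,91). The held bottle's far base edge is at row 234, and the cap is at columns 289–359.

Run:
```python
from h import *
c=get_calibration("wrist");sc=get_calibration("scene");s=r.read_state();print(s["tcp_pos"])
print("plate",toz([[324,91]],.025,c=c), fit(DISC,.025,[([280,45,87,95],c)],[.54,.08]))
im=cv2.imread("pics/w5.png");g=cv2.medianBlur(cv2.cvtColor(im,6),3)
print(cv2.HoughCircles(g[:180,200:450],cv2.HOUGH_GRADIENT_ALT,1.5,5,param1=150,param2=.6,minRadius=25,maxRadius=60))
zb=s["tcp_pos"][2]-.0596
for y in(-.03,-.0272,-.034): print(y,pb(BOT[:72]+[.5403,y,zb],c),pb(BOT[72*2:72*4]+[.5403,y,zb],c))
print("scene",fit(BOT,zb,[([316.5,194,26.8,54.1],sc)],[.54,-.03]))
```

```text
[ 0.53996461 -0.03202764  0.19827474]
plate [[0.54084001 0.08276534 0.025     ]] (array([0.5404, 0.0797]), array([-2.1, -1.1,  2.1,  2.2]))
[[[124.5       91.5       44.57204 ]
  [124.5       91.5       31.485464]
  [ 94.5       93.        55.100964]]]
-0.03 [289.07618271 223.14800896 357.44690888 287.66255993] [284.08142082 305.42563382 361.5508017  395.83319273]
-0.0272 [288.94357783 218.77274105 357.57511325 283.7817263 ] [283.77801229 298.6168506  361.83866055 389.22186435]
-0.034 [289.26423706 229.34017583 357.26509032 293.1561205 ] [284.50820187 314.99388617 361.14587692 405.10556839]
scene (array([ 0.544 , -0.0327]), array([ -0.6, -10.4,   0.6,   2.6]))
```

```bash
python3 -m handwheel '[{"tx":3,"ty":0,"tz":0,"ax":0,"ay":0,"az":0},{"tx":4,"ty":0,"tz":1,"ax":0,"ay":0,"az":0},{"tx":4,"ty":0,"tz":2,"ax":0,"ay":0,"az":0},{"tx":0.8,"ty":0,"tz":3,"ax":0,"ay":0,"az":0},{"tx":0,"ty":0,"tz":2.5,"ax":0,"ay":0,"az":0},{"tx":0,"ty":0,"tz":1.5,"ax":0,"ay":0,"az":0},{"tx":0,"ty":0,"tz":0.8,"ax":0,"ay":0,"az":0},{"tx":0,"ty":0,"tz":0,"ax":0,"ay":0,"az":0}]'
python3 - <<'E'
from h import *
s=r.read_state();c=get_calibration("wrist");print(s["tcp_pos"],s["contact_force"])
W=snapshot("wrist");S=snapshot("scene");D=snapshot("side")
f=lambda a,y,x:cv2.resize(a[y:y+130,x:x+110],(396,468))
cv2.imwrite("pics/p6.png",np.hstack([f(S,170,220),f(D,140,250)]))
cv2.imwrite("pics/w6.png",W)
E
```

```text
t: 7.42
tcp_pos: [0.5401, 0.0858, 0.0903]
tcp_rot: [-3.142, 0.0, 1.57]
contact_force: [0.1, 0.5, -2.3]
gripper_width: 0.0418
gripper_force: 36.2
[0.54014981 0.08577914 0.09029171] [ 0.08526505  0.53738038 -2.25330016]
```

View pics/p6.png

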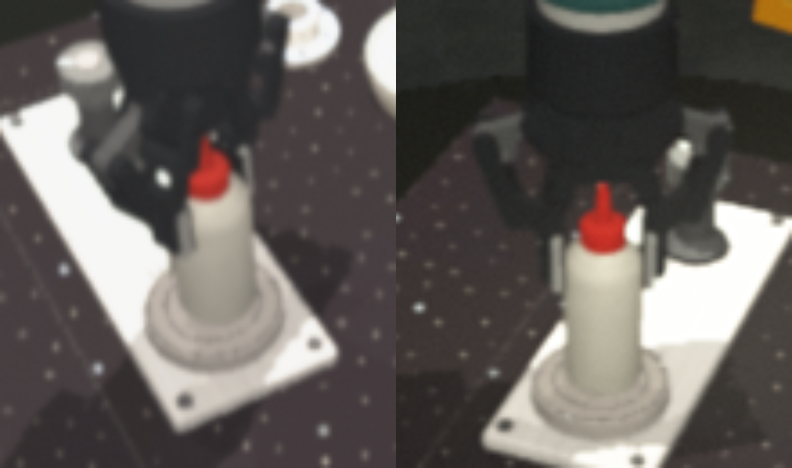

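The bottle hangs about 5 mm above the plate and looks centred over it in both views. I'll lower it gently.

```bash
python3 -m handwheel '[{"tx":0,"ty":0,"tz":0.3,"ax":0,"ay":0,"az":0},{"tx":0,"ty":0,"tz":0.15,"ax":0,"ay":0,"az":0},{"tx":0,"ty":0,"tz":0,"ax":0,"ay":0,"az":0}]'; python3 -m handwheel '[{"tx":0,"ty":0,"tz":0.1,"ax":0,"ay":0,"az":0},{"tx":0,"ty":0,"tz":0,"ax":0,"ay":0,"az":0}]'
```

```text
t: 7.95
tcp_pos: [0.5399, 0.086, 0.0858]
tcp_rot: [-3.141, -0.0, 1.571]
contact_force: [-0.7, 0.2, -1.7]
gripper_width: 0.0421
gripper_force: 36.2
t: 8.2
tcp_pos: [0.54, 0.086, 0.0847]
tcp_rot: [-3.141, -0.0, 1.571]
contact_force: [-0.2, 0.1, -2.4]
gripper_width: 0.0421
gripper_force: 36.2
```

```bash
python3 -m handwheel '[{"tx":0,"ty":0,"tz":0.1,"ax":0,"ay":0,"az":0},{"tx":0,"ty":0,"tz":0,"ax":0,"ay":0,"az":0}]'
```

```text
t: 8.45
tcp_pos: [0.54, 0.0862, 0.0846]
tcp_rot: [3.141, -0.0, 1.571]
contact_force: [-2.3, 1.2, 5.9]
gripper_width: 0.0419
gripper_force: 36.9
```

Contact (5.9 N up). Releasing.

```bash
python3 -m handwheel '[{"tx":0,"ty":0,"tz":-0.1,"ax":0,"ay":0,"az":0},{"tx":0,"ty":0,"tz":0,"ax":0,"ay":0,"az":0},{"tx":0,"ty":0,"tz":0,"ax":0,"ay":0,"az":0},{"tx":0,"ty":0,"tz":0,"ax":0,"ay":0,"az":0},{"tx":0,"ty":0,"tz":0,"ax":0,"ay":0,"az":0},{"tx":0,"ty":0,"tz":0,"ax":0,"ay":0,"az":0}]' -1 35
```

```text
t: 9.2
tcp_pos: [0.54, 0.086, 0.0848]
tcp_rot: [-3.142, 0.0, 1.571]
contact_force: [0.8, 0.3, -0.8]
gripper_width: 0.0855
gripper_force: 0.0
```

```bash
python3 -m handwheel '[{"tx":0,"ty":0,"tz":-2,"ax":0,"ay":0,"az":0},{"tx":0,"ty":0,"tz":-4,"ax":0,"ay":0,"az":0},{"tx":0,"ty":0,"tz":-5,"ax":0,"ay":0,"az":0},{"tx":0,"ty":0,"tz":-3,"ax":0,"ay":0,"az":0},{"tx":0,"ty":0,"tz":0,"ax":0,"ay":0,"az":0}]'
python3 - <<'E'
from h import *
s=r.read_state();c=get_calibration("wrist");print(s["tcp_pos"],s["contact_force"])
W=snapshot("wrist");S=snapshot("scene");D=snapshot("side")
f=lambda a,y,x:cv2.resize(a[y:y+140,x:x+110],(330,420))
z=np.hstack([f(S,160,210),f(D,140,260)]);cv2.imwrite("pics/p7.png",z)
cv2.imwrite("pics/w7.png",W)
for cam in("scene","side","wrist"):
  for l in("bottle","thumbscrew"):
    for d in models.outline_of(l,cam)[:1]: print(cam,l,round(d["conf"],2),d["bbox"])
cs={n:get_calibration(n) for n in("scene","side","wrist")}
o=[]
for n in("scene","side"):
    d=models.outline_of("bottle",n)
    if d:o.append((d[0]["bbox"],cs[n]))
print("bottle",fit(BOT,.025,o,[.54,.083]))
o=[]
for n in("scene","side"):
    d=models.outline_of("thumbscrew",n)
    if d:o.append((d[0]["bbox"],cs[n]))
print("screw",fit(HEAD,.0715,o,[.61,.234]))
E
```

```text
t: 9.82
tcp_pos: [0.5416, 0.0863, 0.2273]
tcp_rot: [3.136, -0.001, 1.571]
contact_force: [1.1, 0.6, 0.0]
gripper_width: 0.0856
gripper_force: 0.0
[0.54163293 0.08628052 0.22726125] [1.10190682 0.62988686 0.00228167]
scene bottle 0.88 [266.3, 209.6, 26.2, 53.2]
scene thumbscrew 0.78 [232.8, 182.9, 20.2, 20.0]
side bottle 0.94 [292.7, 199.0, 24.0, 51.5]
wrist bottle 0.87 [294.4, 196.6, 51.0, 64.9]
wrist thumbscrew 0.67 [379.5, 17.5, 53.8, 61.0]
bottle (array([0.537 , 0.0784]), array([-0.6,  0.4, -0.4,  2.6,  1.8, -4.7,  0.6,  4.2]))
screw (array([0.6007, 0.2283]), array([ 1. ,  0.9, -1. , -0.7]))
```

View pics/p7.png

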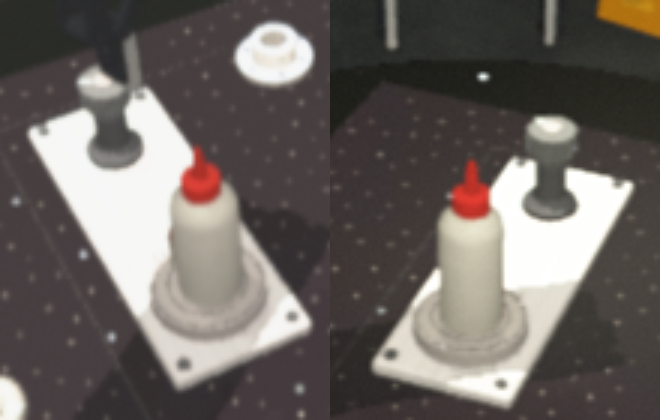

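The bottle stands upright and released in the middle of the plate in both views. In the side panel, its base at (470,340) matches the plate centre. Next, get closer to the screw.

```bash
python3 -m handwheel '[{"tx":2,"ty":1.5,"tz":0,"ax":0,"ay":0,"az":0},{"tx":4,"ty":2,"tz":0,"ax":0,"ay":0,"az":0},{"tx":3,"ty":2,"tz":0,"ax":0,"ay":0,"az":0},{"tx":0,"ty":0,"tz":0,"ax":0,"ay":0,"az":0},{"tx":0,"ty":0,"tz":0,"ax":0,"ay":0,"az":0}]'
python3 - <<'E'
from h import *
c=get_calibration("wrist");W=snapshot("wrist");s=r.read_state();print(s["tcp_pos"],s["qpos"][6])
cv2.imwrite("pics/w8.png",W)
for l in("thumbscrew","screw_head","stage"):
    for d in models.outline_of(l,"wrist")[:2]: print(l,round(d["conf"],2),d["bbox"], fit(HEAD,.0715,[(d["bbox"],c)],[.61,.23]) if l!="stage" else "")
g=cv2.medianBlur(cv2.cvtColor(W,6),3)
d=models.outline_of("thumbscrew","wrist")
if d:
    x,y,w,h=map(int,d[0]["bbox"]);x0,y0=max(x-20,0),max(y-20,0)
    C=cv2.HoughCircles(g[y0:y+h+20,x0:x+w+20],cv2.HOUGH_GRADIENT_ALT,1.5,5,param1=100,param2=.5,minRadius=15,maxRadius=50)
    if C is not None:
        for q in C[0]: p=[q[0]+x0,q[1]+y0];print("hough",p,q[2],toz([p],.0815,c=c)[0])
# stage direction from w5 corner holes, camera at commanded pose
z=cv2.resize(W[0:360,120:560],None,fx=1.6,fy=1.6);cv2.imwrite("pics/w8c.png",z)
E
```

```text
t: 11.1
tcp_pos: [0.5945, 0.175, 0.2245]
tcp_rot: [-3.141, 0.001, 1.57]
contact_force: [-0.3, -1.1, -0.2]
gripper_width: 0.0856
gripper_force: 0.0
[0.59453216 0.17449893 0.22465441] -0.29356431238130976
thumbscrew 0.98 [316.9, 140.7, 44.5, 42.2] (array([0.6079, 0.2307]), array([ 0.7, -1. , -0.7,  0.9]))
screw_head 0.69 [322.1, 139.3, 41.9, 45.3] (array([0.6112, 0.2305]), array([-0.6,  0.6,  0.6, -0.6]))
stage 0.66 [224.9, 86.0, 180.8, 249.3] 
hough [np.float32(339.5), np.float32(159.0)] 21.99476 [0.6081784  0.23327655 0.0815    ]
```

View pics/w8c.png

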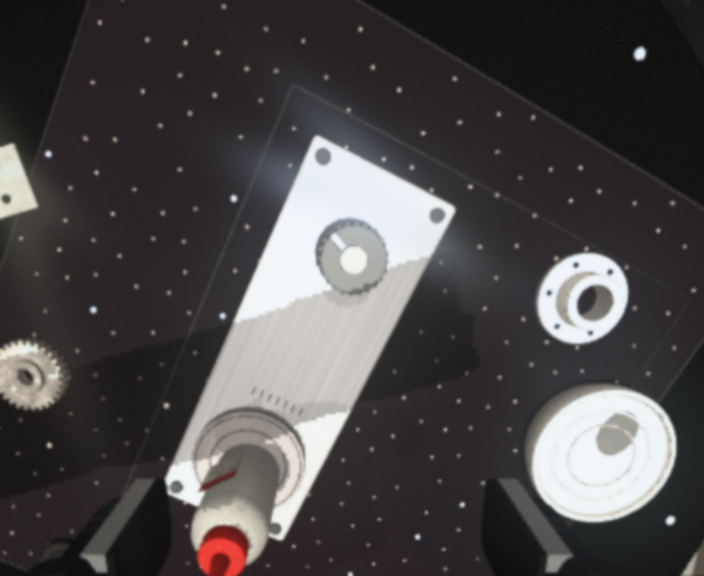

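The screw head is at crop (351,256), which is full-picture (339,160), giving about (0.609, 0.232). The index rib points up-left. I'll move over it, pre-turning anticlockwise.

```bash
python3 -m handwheel '[{"tx":3,"ty":0.7,"tz":0,"ax":0,"ay":0,"az":0},{"tx":2.6,"ty":0.7,"tz":0,"ax":0,"ay":0,"az":0},{"tx":0,"ty":0,"tz":2,"ax":0,"ay":0,"az":-10},{"tx":0,"ty":0,"tz":2,"ax":0,"ay":0,"az":-10},{"tx":0,"ty":0,"tz":2,"ax":0,"ay":0,"az":-10},{"tx":0,"ty":0,"tz":1,"ax":0,"ay":0,"az":-10},{"tx":0,"ty":0,"tz":1,"ax":0,"ay":0,"az":-10},{"tx":0,"ty":0,"tz":0,"ax":0,"ay":0,"az":-10}]'; python3 -m handwheel '[{"tx":0,"ty":0,"tz":0,"ax":0,"ay":0,"az":-10},{"tx":0,"ty":0,"tz":0,"ax":0,"ay":0,"az":-10},{"tx":0,"ty":0,"tz":0,"ax":0,"ay":0,"az":-10},{"tx":0,"ty":0,"tz":0,"ax":0,"ay":0,"az":0}]'
python3 - <<'E'
from h import *
c=get_calibration("wrist");W=snapshot("wrist");s=r.read_state();print(s["tcp_pos"],s["qpos"].round(2),s["wrist_torque"])
cv2.imwrite("pics/w9.png",W)
for l in("thumbscrew","screw_head"):
    for d in models.outline_of(l,"wrist")[:2]: print(l,round(d["conf"],2),d["bbox"], fit(HEAD,.0715,[(d["bbox"],c)],[.61,.23]))
print(pb(HEAD+[.609,.232,.0715],c))
E
```

```text
t: 12.35
tcp_pos: [0.6084, 0.231, 0.144]
tcp_rot: [-3.14, -0.001, 2.623]
contact_force: [0.1, 0.4, -0.3]
gripper_width: 0.0852
gripper_force: 0.0
t: 12.85
tcp_pos: [0.6091, 0.2313, 0.1449]
tcp_rot: [3.141, -0.0, 3.139]
contact_force: [-0.6, -0.4, 0.4]
gripper_width: 0.0856
gripper_force: 0.0
[0.6091103  0.2313546  0.14486168] [-0.19  0.75 -0.37  1.59  0.33  0.87  0.88] [ 0.00804344  0.03039797 -0.01604521]
thumbscrew 0.68 [293.0, 226.6, 57.2, 53.2] (array([0.6096, 0.23  ]), array([ 1.2, -3.4, -1.2,  2.6]))
screw_head 0.76 [296.9, 221.6, 57.1, 62.4] (array([0.6095, 0.2326]), array([ 1.1,  1.4, -1.1, -1.8]))
[297.12410883 222.34506333 352.05285437 281.59481936]
```

Aligned. Going down and gripping.

```bash
python3 -m handwheel '[{"tx":0,"ty":0,"tz":3,"ax":0,"ay":0,"az":0},{"tx":0,"ty":0,"tz":3,"ax":0,"ay":0,"az":0},{"tx":0,"ty":0,"tz":2,"ax":0,"ay":0,"az":0},{"tx":0,"ty":0,"tz":1.4,"ax":0,"ay":0,"az":0},{"tx":0,"ty":0,"tz":0,"ax":0,"ay":0,"az":0}]'; python3 -m handwheel '[{"tx":0,"ty":0,"tz":0,"ax":0,"ay":0,"az":0},{"tx":0,"ty":0,"tz":0,"ax":0,"ay":0,"az":0},{"tx":0,"ty":0,"tz":0,"ax":0,"ay":0,"az":0},{"tx":0,"ty":0,"tz":0,"ax":0,"ay":0,"az":0},{"tx":0,"ty":0,"tz":0,"ax":0,"ay":0,"az":0},{"tx":0,"ty":0,"tz":0,"ax":0,"ay":0,"az":0},{"tx":0,"ty":0,"tz":0,"ax":0,"ay":0,"az":0}]' 1 40
python3 -c "
from h import *
s=r.read_state();print(s['qpos'].round(2),s['wrist_torque'],s['contact_force'])"
```

```text
t: 13.62
tcp_pos: [0.6086, 0.2318, 0.05]
tcp_rot: [-3.141, -0.001, 3.141]
contact_force: [0.5, 0.0, 1.0]
gripper_width: 0.0856
gripper_force: 0.0
t: 14.5
tcp_pos: [0.6095, 0.2306, 0.052]
tcp_rot: [-3.14, 0.001, 3.141]
contact_force: [-1.1, -3.5, 6.5]
gripper_width: 0.0347
gripper_force: 39.3
[-0.22  0.87 -0.32  1.64  0.38  0.7   0.84] [-0.60997118  0.24008265  0.04299457] [-1.08611302 -3.54033768  6.46490488]
```

```bash
python3 -m handwheel '[{"tx":0,"ty":0,"tz":0.02,"ax":0,"ay":0,"az":10},{"tx":0,"ty":0,"tz":0.02,"ax":0,"ay":0,"az":10},{"tx":0,"ty":0,"tz":0.02,"ax":0,"ay":0,"az":10},{"tx":0,"ty":0,"tz":0.02,"ax":0,"ay":0,"az":10},{"tx":0,"ty":0,"tz":0.02,"ax":0,"ay":0,"az":10},{"tx":0,"ty":0,"tz":0.02,"ax":0,"ay":0,"az":10},{"tx":0,"ty":0,"tz":0.02,"ax":0,"ay":0,"az":10},{"tx":0,"ty":0,"tz":0.02,"ax":0,"ay":0,"az":10}]'
python3 -c "
from h import *
s=r.read_state();print(s['qpos'].round(2),s['wrist_torque'],s['contact_force'])"
```

```text
t: 15.5
tcp_pos: [0.6089, 0.23, 0.0506]
tcp_rot: [-3.141, 0.002, 1.739]
contact_force: [-2.2, -4.1, 7.0]
gripper_width: 0.0347
gripper_force: 39.5
[-0.44  0.85  0.05  1.64 -0.06  0.65 -0.18] [-0.89008445  0.63317645  0.10165117] [-2.21646587 -4.11981444  7.01309166]
```

```bash
python3 -m handwheel '[{"tx":0,"ty":0,"tz":0.02,"ax":0,"ay":0,"az":10},{"tx":0,"ty":0,"tz":0.02,"ax":0,"ay":0,"az":10},{"tx":0,"ty":0,"tz":0.02,"ax":0,"ay":0,"az":10},{"tx":0,"ty":0,"tz":0.02,"ax":0,"ay":0,"az":5}]'
cat > st.py <<'E'
from h import *
s=r.read_state();print(s['tcp_rot'],s['qpos'].round(2),s['wrist_torque'],s['contact_force'])
E
python3 st.py; python3 -m handwheel '[{"tx":0,"ty":0,"tz":0.01,"ax":0,"ay":0,"az":5},{"tx":0,"ty":0,"tz":0.01,"ax":0,"ay":0,"az":5}]';python3 st.py
```

```text
t: 16.0
tcp_pos: [0.6085, 0.23, 0.0499]
tcp_rot: [-3.141, 0.002, 1.13]
contact_force: [-4.6, -5.2, 10.1]
gripper_width: 0.0349
gripper_force: 39.6
[-3.14138571e+00  2.44856205e-03  1.13019246e+00] [-0.53  0.86  0.21  1.65 -0.26  0.66 -0.62] [-0.90676686  0.84162912  0.06285704] [-4.55814809 -5.19659119 10.12815883]
t: 16.25
tcp_pos: [0.6084, 0.2301, 0.0497]
tcp_rot: [-3.141, 0.002, 0.956]
contact_force: [-3.2, -3.8, 10.0]
gripper_width: 0.0352
gripper_force: 39.6
[-3.14129953e+00  2.21355411e-03  9.56354198e-01] [-0.55  0.87  0.26  1.65 -0.32  0.67 -0.75] [-0.92763235  0.90853915  0.03612935] [-3.21906791 -3.8142539  10.01759215]
```

```bash
python3 -m handwheel '[{"tx":0,"ty":0,"tz":0.01,"ax":0,"ay":0,"az":4}]'; python3 st.py; python3 -m handwheel '[{"tx":0,"ty":0,"tz":0.01,"ax":0,"ay":0,"az":4}]';python3 st.py
```

```text
t: 16.38
tcp_pos: [0.6084, 0.2301, 0.0497]
tcp_rot: [-3.141, 0.002, 0.887]
contact_force: [-4.3, -4.6, 10.2]
gripper_width: 0.0351
gripper_force: 39.6
[-3.14142534e+00  2.17756454e-03  8.86914373e-01] [-0.57  0.87  0.28  1.65 -0.34  0.67 -0.8 ] [-0.88381986  0.93810571  0.09754139] [-4.27431013 -4.55143283 10.23798573]
t: 16.5
tcp_pos: [0.6084, 0.2302, 0.0496]
tcp_rot: [-3.141, 0.002, 0.817]
contact_force: [-4.0, -4.6, 10.6]
gripper_width: 0.0348
gripper_force: 39.7
[-3.14145326e+00  2.16062009e-03  8.17257688e-01] [-0.58  0.87  0.29  1.65 -0.36  0.67 -0.85] [-0.90428871  0.93581792  0.00382614] [-3.9822951  -4.58302555 10.57192193]
```

```bash
python3 -m handwheel '[{"tx":0,"ty":0,"tz":0,"ax":0,"ay":0,"az":5}]'; python3 st.py; python3 -m handwheel '[{"tx":0,"ty":0,"tz":0,"ax":0,"ay":0,"az":5}]';python3 st.py
```

```text
t: 16.62
tcp_pos: [0.6083, 0.2302, 0.0495]
tcp_rot: [-3.141, 0.002, 0.73]
contact_force: [-5.0, -4.1, 8.7]
gripper_width: 0.0352
gripper_force: 39.6
[-3.14137273e+00  2.23156184e-03  7.29579479e-01] [-0.59  0.88  0.32  1.65 -0.39  0.68 -0.91] [-0.90178745  0.90203556  0.00814855] [-4.96940092 -4.11514251  8.74906632]
t: 16.75
tcp_pos: [0.6083, 0.2302, 0.0494]
tcp_rot: [-3.142, 0.002, 0.642]
contact_force: [-4.7, -4.4, 9.4]
gripper_width: 0.0346
gripper_force: 39.6
[-3.14157980e+00  2.21268245e-03  6.42259528e-01] [-0.6   0.88  0.34  1.65 -0.42  0.68 -0.98] [-0.87829986  0.9187854   0.05074318] [-4.72280123 -4.4485253   9.36962362]
```

```bash
python3 -m handwheel '[{"tx":0,"ty":0,"tz":0.01,"ax":0,"ay":0,"az":5}]'; python3 st.py; python3 -m handwheel '[{"tx":0,"ty":0,"tz":0.01,"ax":0,"ay":0,"az":5}]';python3 st.py
```

```text
t: 16.88
tcp_pos: [0.6082, 0.2303, 0.0493]
tcp_rot: [3.142, 0.002, 0.555]
contact_force: [-4.4, -3.7, 9.0]
gripper_width: 0.0348
gripper_force: 39.6
[3.14152639e+00 2.15035973e-03 5.55047611e-01] [-0.61  0.89  0.36  1.65 -0.45  0.69 -1.04] [-0.8457759   0.92161574  0.03942068] [-4.4096698  -3.67067063  8.99005373]
t: 17.0
tcp_pos: [0.6082, 0.2304, 0.0492]
tcp_rot: [3.141, 0.002, 0.468]
contact_force: [-5.2, -4.1, 9.7]
gripper_width: 0.0348
gripper_force: 39.6
[3.14144896e+00 2.10486573e-03 4.67757410e-01] [-0.63  0.89  0.39  1.65 -0.47  0.7  -1.1 ] [-0.83452444  0.93960179  0.07475464] [-5.1876312  -4.14767282  9.66640347]
```

```bash
python3 -m handwheel '[{"tx":0,"ty":0,"tz":0,"ax":0,"ay":0,"az":4}]'; python3 st.py; python3 -m handwheel '[{"tx":0,"ty":0,"tz":0,"ax":0,"ay":0,"az":4}]';python3 st.py
```

```text
t: 17.12
tcp_pos: [0.6082, 0.2304, 0.0492]
tcp_rot: [3.141, 0.002, 0.399]
contact_force: [-4.4, -3.7, 8.2]
gripper_width: 0.0348
gripper_force: 39.6
[3.14126513e+00 2.10653516e-03 3.98549272e-01] [-0.64  0.89  0.4   1.65 -0.49  0.7  -1.16] [-0.78922878  0.94712703  0.18869261] [-4.41356083 -3.69016344  8.23235859]
t: 17.25
tcp_pos: [0.6086, 0.2306, 0.0492]
tcp_rot: [3.141, 0.001, 0.331]
contact_force: [-4.3, -4.6, 7.6]
gripper_width: 0.0347
gripper_force: 39.5
[3.14060131e+00 1.30123860e-03 3.31446997e-01] [-0.65  0.9   0.42  1.65 -0.51  0.71 -1.21] [-0.96177644  0.91792713  0.91471357] [-4.30793802 -4.59364781  7.60315604]
```

```bash
python3 -m handwheel '[{"tx":0,"ty":0,"tz":0,"ax":0,"ay":0,"az":4}]'; python3 st.py; python3 -m handwheel '[{"tx":0,"ty":0,"tz":0,"ax":0,"ay":0,"az":4}]';python3 st.py
```

```text
t: 17.38
tcp_pos: [0.6098, 0.2309, 0.0492]
tcp_rot: [3.14, -0.001, 0.262]
contact_force: [-1.4, -3.9, 5.6]
gripper_width: 0.0344
gripper_force: 39.4
[ 3.13996820e+00 -1.25496150e-03  2.62332314e-01] [-0.66  0.9   0.44  1.65 -0.54  0.71 -1.26] [-0.84226516  0.42629291  1.00454656] [-1.40414006 -3.90470559  5.64637733]
t: 17.5
tcp_pos: [0.6109, 0.231, 0.0493]
tcp_rot: [3.14, -0.004, 0.193]
contact_force: [1.1, -2.4, 3.6]
gripper_width: 0.0348
gripper_force: 39.5
[ 3.1397579  -0.00360531  0.19266564] [-0.67  0.91  0.46  1.65 -0.56  0.71 -1.31] [-0.75487118 -0.10917625  1.07704798] [ 1.14459529 -2.40949074  3.58575198]
```

The stop is clear: the moment rose from 0.07 to 1 N m with the seat near yaw 0.38, and the pads are now slipping slightly. Backing off about 98° allows for the wind-up.

```bash
python3 -m handwheel '[{"tx":0,"ty":0,"tz":0,"ax":0,"ay":0,"az":-8},{"tx":0,"ty":0,"tz":-0.02,"ax":0,"ay":0,"az":-10},{"tx":0,"ty":0,"tz":-0.02,"ax":0,"ay":0,"az":-10},{"tx":0,"ty":0,"tz":-0.02,"ax":0,"ay":0,"az":-10},{"tx":0,"ty":0,"tz":-0.02,"ax":0,"ay":0,"az":-10},{"tx":0,"ty":0,"tz":-0.02,"ax":0,"ay":0,"az":-10},{"tx":0,"ty":0,"tz":-0.02,"ax":0,"ay":0,"az":-10},{"tx":0,"ty":0,"tz":-0.02,"ax":0,"ay":0,"az":-10}]'; python3 -m handwheel '[{"tx":0,"ty":0,"tz":-0.02,"ax":0,"ay":0,"az":-10},{"tx":0,"ty":0,"tz":-0.02,"ax":0,"ay":0,"az":-10},{"tx":0,"ty":0,"tz":0,"ax":0,"ay":0,"az":0},{"tx":0,"ty":0,"tz":0,"ax":0,"ay":0,"az":0},{"tx":0,"ty":0,"tz":0,"ax":0,"ay":0,"az":0}]'; python3 st.py
python3 - <<'E'
from h import *
cs={n:get_calibration(n) for n in("scene","side")};o=[]
for n in cs:
    cv2.imwrite(f"pics/{n}_end.png",snapshot(n));d=models.outline_of("bottle",n)
    if d: o.append((d[0]["bbox"],cs[n]));print(n,d[0]["conf"],d[0]["bbox"])
print(fit(BOT,.025,o,[.54,.08]))
E
```

```text
t: 18.5
tcp_pos: [0.6089, 0.2327, 0.0506]
tcp_rot: [3.141, -0.001, 1.559]
contact_force: [-3.2, -0.5, 5.2]
gripper_width: 0.0351
gripper_force: 39.9
t: 19.12
tcp_pos: [0.6082, 0.2326, 0.0508]
tcp_rot: [-3.141, -0.001, 1.903]
contact_force: [-2.7, -1.2, 6.9]
gripper_width: 0.0347
gripper_force: 40.0
[-3.14071778e+00 -1.15766809e-03  1.90286944e+00] [-0.41  0.85  0.01  1.64 -0.01  0.65 -0.07] [-0.04382221  0.73134855  0.03331831] [-2.71286683 -1.2411604   6.85972544]
scene 0.85 [264.5, 209.9, 26.7, 50.6]
side 0.78 [292.7, 199.4, 24.8, 52.7]
(array([0.5369, 0.0812]), array([-0. , -0.5, -0.3,  4.2,  1.7, -5.9, -0.4,  1.7]))
```

```bash
python3 -c "
from h import *
print(job_done())"
```

```text
the job is handed in; nothing more can be done
None
```

The job is handed in: the bottle stands released in the middle of the plate, and the thumbscrew was seated, backed off about a quarter turn (judged from the wrist's turn, not seen directly) and is still gripped at about 40 N.

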